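# Torque down the stamp clamp until the wrench clicks

## Task

Two small strap clamps on the card stand each hold a leather stamp, and each has a green-handled click wrench already fitted on its bolt. Tighten the clamp that holds the pale, light-wood stamp: swing its wrench handle clockwise (seen from above) until the bolt is tight and the handle trips at its breakaway joint, bent by 15 to 20 degrees, then stop without forcing it further, let go and leave it bent. Leave the wrench on the dark stamp's clamp alone.

Things in the scene. Friction and masses are not known exactly. Their poses are not given: they have to be found in the camera images.
- pale_grip (a point): Centre of the green grip of the wrench to turn (clamp with the pale wooden stamp). Grip 24 mm wide, 22 high, 80 long (40 to each side of this point), level, centre 60 mm above the table, free below. Its y axis points outward along the handle; z is up. 130 mm from the bolt axis (about 125 when tripped), 90 mm from the breakaway pivot, a brass pin 40 mm out from the bolt. The wrench cannot come off.
- pale_axis (a point): Fixed point on that clamp's vertical bolt axis, 60 mm above the table (handle height); the handle swings about it. The clamp is a grey foot plate 72 x 130 x 10 mm, fixed to the table, with a steel strap over the lying pale stamp; the wrench head reaches 74 mm high. The two clamps may stand in either place.
- pale_bolt (a joint): Turn of that bolt, rad, growing clockwise from above; it starts somewhere between 0 and 0.45 and comes tight at a firm stop at 0.65. Until then it turns stiffly: about 4 N at the grip.
- pale_click (a joint): Breakaway joint of that wrench, rad: bend of handle against head, 0 while straight (white lines on both in line), growing clockwise. It stays straight while the bolt still turns; with the bolt tight, about 11 N across the grip breaks it over and bends it further, to a stop at 0.40 (23 degrees). It is stiff and stays as it is left.
- pale_seat (a joint): Over-tightening of that clamp, rad: 0 unless the tight wrench is bent to its stop and pushed on with more than about 19 N at the grip; then it grows clockwise.
- dark_grip (a point): Centre of the green grip of the identical wrench on the other clamp, which holds the dark brown stamp; to be left alone. Same sizes and axes as pale_grip, 60 mm above the table.

How it is judged:
At the end, for the whole second after the job is handed in: The pale stamp's bolt is tight (turned to at least 0.58 of its 0.65 rad) and its wrench is tripped and at rest: the handle stays bent by at least 0.22 rad (12.6 degrees) (value of joint pale_bolt above 0.58 rad and value of joint pale_click above 0.22 rad and velocity of joint pale_click below 0.2 rad/s); the robot touches nothing.
It fails at once if the clamp is over-tightened: the wrench, bent to its stop, is forced on by more than 0.08 rad (about 5 degrees) (value of joint pale_seat above 0.08 rad).
It fails at once if the dark stamp's wrench is moved: its grip shifts by more than 20 mm (distance of dark_grip from where it was at the start of the episode above 0.02 m).
It also fails if it takes over 38 s, if anything falls off the work surface, if the arm or the gripper's body presses on something with over 40 N, if the wrist force passes 120 N, or if a joint passes its speed limit or range.

## Robot

A 6-joint arm with a two-finger parallel gripper is mounted at the origin on a cart in front of the work surface, level with it; the furniture and walls round the work are solid. World frame = base frame: x ahead of the robot, y to its left, z up, the work surface at z = 0. Lengths are in m, angles in rad, forces in N, time in s.
With the tool pointing down it reaches from about 0.325 to 0.775 m from the base axis. Payload 5.5 kg.
Tool frame: the origin (TCP) lies on the centre line of the jaws, within the pads' length; the fingertips stand 25 mm ahead of it and the grasp point (between the pads) lies 6 mm ahead of it; z points along the fingers, y is the direction in which the jaws open and shut (so a half turn about z gives the same grasp; the last joint's range is limited). The gripper opens to 85 mm and grips with 20 to 120 N. Pads are 22 mm wide; open, the fingers measure 114 mm over their backs; the gripper's body (76 mm by 85 mm) begins 54 mm behind the grasp point. The pads swing forward as they close: fully open they stand 13 mm farther back than shut.
Start: joints at [-1.366, 0.091, 1.231, -0, 1.82, -0.057], TCP at [0.155, -0.58, 0.256] pointing down, gripper open.
Joint ranges: [-2.87, 2.87], [-0.86, 2.18], [0.17, 2.46], [-1.51, 4.65], [0.06, 2.69], [-2.65, 2.65]. Speed limits (rad/s): [2.57, 2.57, 3.01, 3.14, 3.14, 3.14].

## Interface

Orientations are given as a unit quaternion [x, y, z, w].
In Python, from rig import r gives the robot as it stands.
- The arm moves only by the shell command python3 -m crank 'ROWS' [OPENING] [FORCE]. ROWS is JSON, a list of rows, each a list of 2 entries, a list of its own where there are three numbers: the shift along the world's x, y, z in mm, then the turn, a rotation vector about the world's x, y, z in rad. In form: [[[x, y, z], [wx, wy, wz]], ...]. A call has exactly 8 rows; each row shifts and turns the commanded pose from where the row before left it; what a row does not reach is not made up. A row lasts 1/10 s, in which the tool goes at most 50 mm and 8.59 degrees, less where a joint would pass 70% of its speed; a pose out of reach is approached as far as the arm can. A call is refused whole if a number of a shift passes 50 or a number of a turn 0.15, either way. A call with a gripper value outside its range is refused whole. OPENING is the opening, from 0 (shut) to 1 (fully open), set as the call begins (- or left out, the last holds). The fingers move at their own pace and stop on an object; FORCE is the grip in N (left out, the last holds). Time passes only in rows, so rows that do not move let the fingers close, or fill a call up. It gives the time, the measured TCP pose, the force and the opening at its end, in the units of the state.
- r.observe(): the state, without advancing time (a new reading comes with each control period).
- r.grab_frame(name): name is "side" or "top"; returns (picture, depth): 400x640x3 uint8, blue, green, red; 400x640 float32, m along the optical axis (not along the pixel's ray), 0 where there is no reading.
- r.get_calibration(name): a dict with "intrinsics" (3x3 intrinsics, pixels), "xyz" and "attitude" of the camera in the world. Camera axes: x right, y down, z forward; pixel columns grow to the right and rows downward; lengths in m; the calibration is good to about 2 mm. A picture is of the moment at which its call begins. get_calibration takes no time and is no camera call.
- r.close_job(): hands the job in, once; it reports no verdict.
The state is a dict: "clock": time; "q": joint angles; "dq": joint speeds; "joint_torque": joint torques, N m; "tool_pos": TCP position; "ee_rot": TCP orientation; "contact_force": force on the tool from outside, world axes, zero at the start; "moment": the same for the moment, N m; "opening": finger opening in m.
Only numpy, scipy, OpenCV 4.12 (cv2) and the standard library are available. Lean on these libraries where they do the work, as an engineer would, in place of code of your own. Each camera call takes 0.05 s, during which the arm holds its last target.

## Working session

There is one attempt and no reset: what is moved stays moved. The work goes in short steps, Python scripts to look and compute and a shell command to move; the robot and the scene stay as the last step left them, time stands still between calls to the robot, and variables do not carry over. Pictures are saved under pics/ and viewed, and the job is handed in when it is done.

```bash
mkdir -p pics; ls
python3 - <<'E'
from rig import r
import cv2
for n in("side","top"):
    p,d=r.grab_frame(n); cv2.imwrite(f"pics/{n}0.png",p)
    print(n,r.get_calibration(n))
o=r.observe();print(o)
E
```

```text
pics
side {'intrinsics': array([[381.10330213,   0.        , 319.11675483],
       [  0.        , 381.10330213, 199.13103895],
       [  0.        ,   0.        ,   1.        ]]), 'xyz': array([ 0.28277095, -0.57656346,  0.43911056]), 'attitude': array([ 0.83512502, -0.11746272,  0.06515807, -0.53340711])}
top {'intrinsics': array([[465.78295803,   0.        , 317.64723228],
       [  0.        , 465.78295803, 204.45930533],
       [  0.        ,   0.        ,   1.        ]]), 'xyz': array([0.33187166, 0.16989416, 1.00328803]), 'attitude': array([ 0.70817809, -0.7003555 ,  0.05638354, -0.06933157])}
{'clock': 0.1, 'q': array([-1.36570178e+00,  9.18417447e-02,  1.23179902e+00, -1.29209109e-05,
        1.81980266e+00, -5.67002433e-02]), 'dq': array([-0.00053573, -0.00080699, -0.00339257,  0.00105501, -0.00118478,
       -0.00096701]), 'joint_torque': array([ 3.27321352e-03, -4.60213530e+01, -4.19220901e+01, -7.22587720e-05,
        1.06041893e-02, -3.95059533e-05]), 'tool_pos': array([ 0.15523959, -0.57934867,  0.25521012]), 'ee_rot': array([ 9.91444944e-01,  1.30522283e-01, -7.48431927e-05, -9.22372058e-04]), 'contact_force': array([-0.1306074 , -0.60920231, -1.15969756]), 'moment': array([0.01557346, 0.00528114, 0.09117336]), 'opening': 0.08539783344757074}
```

View pics/side0.png

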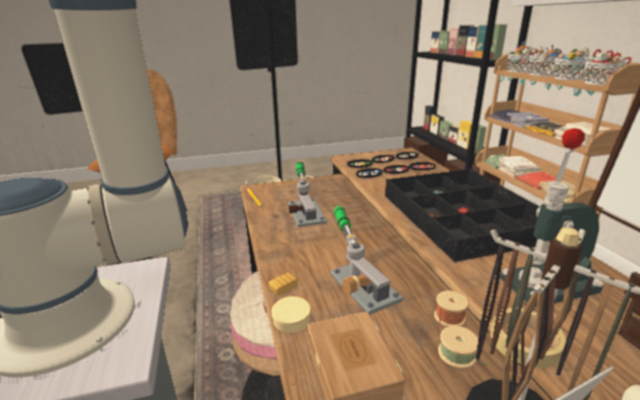

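View pics/top0.png

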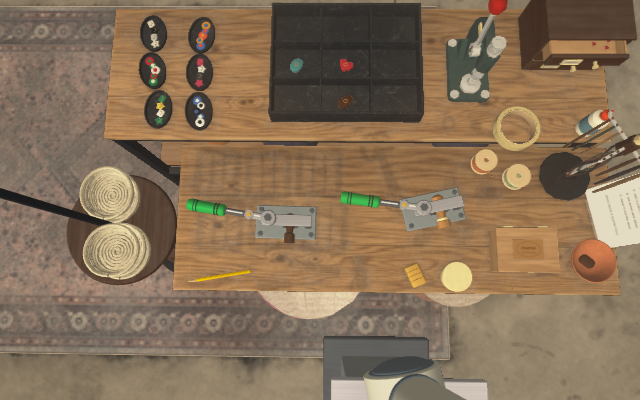

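The top view shows two clamps. The one on the left (287,222) holds a dark brown stamp and the one on the right (435,210) a pale one. Its green grip is near (360,200) and its bolt near (424,207). I'll zoom in and measure.

```bash
cat > h.py <<'E'
import numpy as np,cv2
from scipy.spatial.transform import Rotation as R
from rig import r
def ray(c,uv,z):
    k=r.get_calibration(c);d=R.from_quat(k['attitude']).apply(np.linalg.solve(k['intrinsics'],[uv[0],uv[1],1]))
    return k['xyz']+d*(z-k['xyz'][2])/d[2]
def proj(c,p):
    k=r.get_calibration(c);q=k['intrinsics']@R.from_quat(k['attitude']).inv().apply(np.array(p)-k['xyz']);return q[:2]/q[2]
def green(p):
    h=cv2.cvtColor(p,cv2.COLOR_BGR2HSV);m=cv2.inRange(h,(50,120,50),(75,255,255))
    n,l,s,c=cv2.connectedComponentsWithStats(m)
    return [(c[i],s[i],cv2.minAreaRect(np.argwhere(l==i)[:,::-1].astype(np.float32))) for i in range(1,n) if s[i][4]>60]
E
python3 - <<'E'
from h import *
for c in('top','side'):
    p=cv2.imread(f'pics/{c}0.png')
    for g in green(p): print(c,g[0],g[1],g[2],ray(c,g[0],.066 if c=='top' else .06).round(4))
p=cv2.imread('pics/top0.png')
cv2.imwrite('pics/topz.png',cv2.resize(p[175:245,330:480],None,fx=5,fy=5,interpolation=cv2.INTER_CUBIC))
cv2.imwrite('pics/sidez.png',cv2.resize(cv2.imread('pics/side0.png')[150:320,240:420],None,fx=3.5,fy=3.5,interpolation=cv2.INTER_CUBIC)[:600])
E
```

```text
top [344.87628866 197.48453608] [340 192  11  12  97] ((344.9385070800781, 197.49232482910156), (9.426639556884766, 11.411194801330566), 7.125016689300537) [0.5155 0.1326 0.066 ]
top [359.48167539 199.32984293] [351 193  18  13 191] ((359.5923156738281, 199.26156616210938), (17.3648624420166, 11.039091110229492), 7.125016689300537) [0.5119 0.1027 0.066 ]
top [375.44776119 201.41791045] [372 196   8  12  67] ((375.5799865722656, 201.4399871826172), (6.081118583679199, 11.172287940979004), 8.130102157592773) [0.5079 0.0702 0.066 ]
top [200.0971223 205.9676259] [186 199  29  15 278] ((199.6081085205078, 205.85134887695312), (27.454631805419922, 11.343530654907227), 9.462322235107422) [0.495  0.4295 0.066 ]
top [220.68831169 209.64935065] [217 204   9  12  77] ((220.74618530273438, 209.53079223632812), (7.566117763519287, 11.039091110229492), 7.125016689300537) [0.4877 0.3867 0.066 ]
side [340.49189189 216.17837838] [334 206  16  23 185] ((340.67242431640625, 216.43104553222656), (22.097745895385742, 10.21324348449707), 68.19859313964844) [0.5137 0.1121 0.06  ]
```

View pics/topz.png

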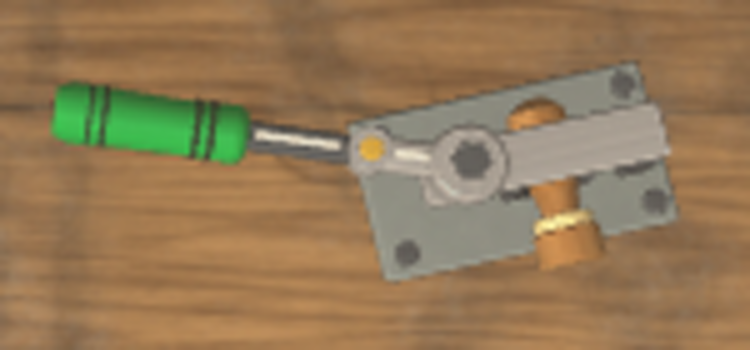

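View pics/sidez.png

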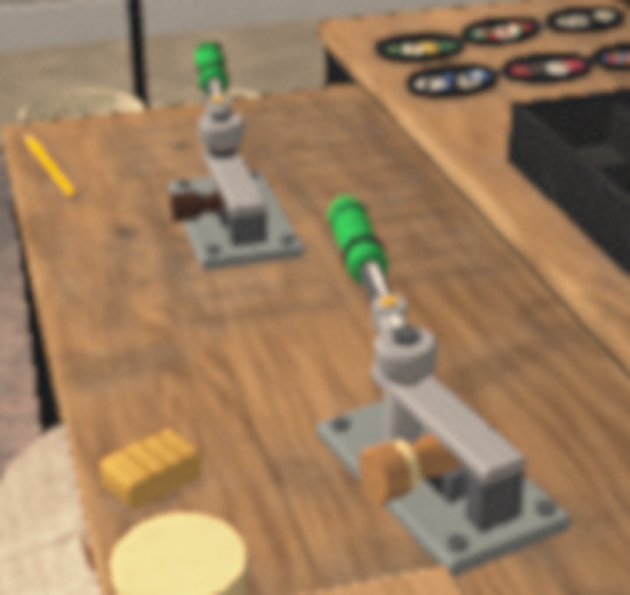

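Run:
```python
from h import *
b=ray('top',(424.2,207),.074);pin=ray('top',(404.2,204.6),.068);g=ray('top',(360,199.6),.068)
print(b,pin,g);print(np.linalg.norm((g-b)[:2]),np.linalg.norm((pin-b)[:2]))
d=g-b;print('angle from +y toward +x',np.arctan2(d[0],d[1]))
c=[ray('top',uv,.01) for uv in [(330+387/5,175+280/5),(330+677/5,175+215/5)]];e=c[0]-c[1];print('plate',np.arctan2(e[0],e[1]),np.linalg.norm(e))
p,dep=r.grab_frame('top');k=r.get_calibration('top')
v,u=np.mgrid[0:400,0:640];P=np.stack([(u-k['intrinsics'][0,2])/k['intrinsics'][0,0],(v-k['intrinsics'][1,2])/k['intrinsics'][1,1],np.ones_like(u)],-1)*dep[...,None]
W=R.from_quat(k['attitude']).apply(P.reshape(-1,3))+k['xyz'];ok=dep.ravel()>0
W=W[ok]
print('maxheight grid rows x .2...7, cols y -.6..0.3')
for x in np.arange(.15,.75,.05):
    print(round(x,2),[int(1000*max(W[(abs(W[:,0]-x)<.025)&(abs(W[:,1]-y)<.025)][:,2],default=-9)) for y in np.arange(-.4,.3,.05)])
```

```text
[ 0.49584334 -0.02700463  0.074     ] [0.50146785 0.01210558 0.068     ] [0.51098097 0.10183249 0.068     ]
0.12972336559996372 0.03951257024019622
angle from +y toward +x 0.11695814534913085
plate -0.23141061348914535 0.12795850006742948
maxheight grid rows x .2...7, cols y -.6..0.3
0.15 [-724, -724, -722, -717, -633, 4, 5, 182, -626, 284, 210, 4, -639, -719]
0.2 [-727, -725, -725, -721, -719, -721, -719, 188, 396, 386, 212, -722, -722, -716]
0.25 [-726, -724, -724, -723, -720, -722, -720, -722, -718, -720, -723, -229, -229, -218]
0.3 [-722, -726, -322, -317, -328, -324, -326, -722, -722, -719, -222, -225, -224, -221]
0.35 [39, 39, 59, 58, 58, 54, 27, 25, 21, 5, 5, 5, 5, 4]
0.4 [70, 38, 60, 60, 62, 58, 27, 7, 20, 6, 5, 4, 6, 6]
0.45 [109, 40, 59, 61, 61, 57, 42, 42, 16, 5, 5, 6, 46, 66]
0.5 [130, 5, 4, 5, 6, 11, 52, 76, 75, 74, 77, 75, 45, 46]
0.55 [202, 259, 238, 36, 34, 5, 48, 41, 13, 6, 66, 69, 5, 5]
0.6 [192, 263, 233, 34, 40, 40, 5, 5, 6, 5, 5, 5, 5, 5]
0.65 [71, 228, 238, 29, 37, 38, 5, 6, 5, 5, 5, 4, 5, 5]
0.7 [109, 6, 28, 30, 29, 5, 6, 56, 55, 57, 56, 56, 57, 56]
```

```bash
python3 -m crank '[[[13,38,0],[0,0,0.12]],[[13,38,0],[0,0,0.12]],[[13,38,0],[0,0,0.12]],[[13,38,0],[0,0,0.12]],[[13,38,0],[0,0,0.12]],[[13,38,0],[0,0,0.12]],[[13,38,0],[0,0,0.12]],[[13,38,0],[0,0,0.12]]]' 0 60
python3 -m crank '[[[25,40,0],[0,0,0.03]],[[25,40,0],[0,0,0.03]],[[25,40,0],[0,0,0.03]],[[25,40,0],[0,0,0.03]],[[25,40,0],[0,0,0.03]],[[25,40,0],[0,0,0.03]],[[25,40,0],[0,0,0.03]],[[25,40,0],[0,0,0.03]]]'
```

```text
clock: 0.95
tool_pos: [0.2594, -0.274, 0.256]
ee_rot: [0.818, 0.575, 0.0, -0.0]
contact_force: [0.8, 1.0, 0.4]
opening: 0.0001
clock: 1.75
tool_pos: [0.4599, 0.0465, 0.2562]
ee_rot: [0.744, 0.668, 0.0, 0.0]
contact_force: [0.7, -0.7, 1.5]
opening: 0.0
```

```bash
python3 -m crank '[[[0,10,-24],[0,0,0]],[[0,10,-24],[0,0,0]],[[0,10,-24],[0,0,0]],[[0,10,-24],[0,0,0]],[[0,10,-24],[0,0,0]],[[0,8,-24],[0,0,0]],[[0,0,-24],[0,0,0]],[[0,0,-22],[0,0,0]]]'
python3 - <<'E'
from h import *
p,d=r.grab_frame('top');cv2.imwrite('pics/t1.png',cv2.resize(p[120:270,280:480],None,fx=4,fy=4))
p,d=r.grab_frame('side');cv2.imwrite('pics/s1.png',cv2.resize(p[150:320,240:440],None,fx=3.5,fy=3.5))
E
```

```text
clock: 2.55
tool_pos: [0.4588, 0.1027, 0.0647]
ee_rot: [0.744, 0.668, -0.0, -0.0]
contact_force: [0.7, -0.5, 0.3]
opening: -0.0003
```

View pics/t1.png

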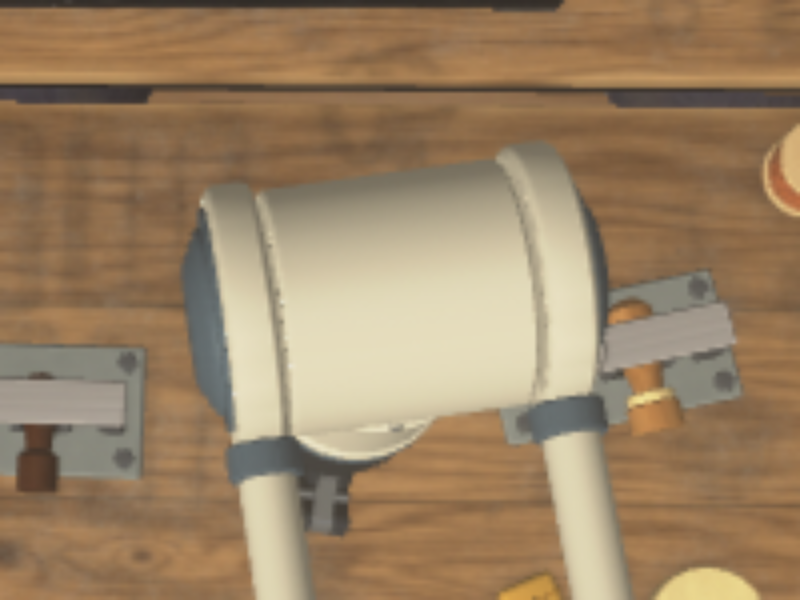

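View pics/s1.png

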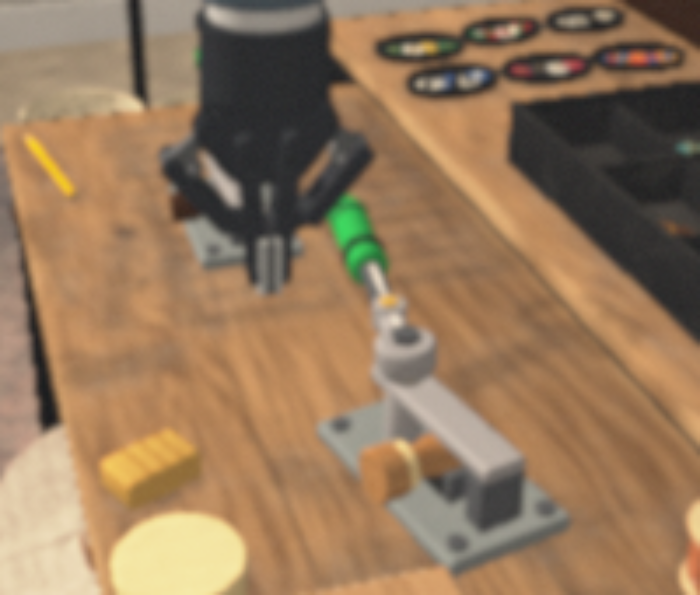

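Run:
```python
from h import *
for n,z in(('tip',.04),('tip2',.03),('TCP',.0647),('k',.1),('k',.115)):
    q=proj('side',(.4588 if n!='k' else .51,.1027,z)); print(n,z,((q-[240,150])*3.5).round())
```

```text
tip 0.04 [270. 280.]
tip2 0.03 [270. 295.]
TCP 0.0647 [269. 244.]
k 0.1 [351. 180.]
k 0.115 [351. 157.]
```

```bash
python3 -m crank '[[[5,0,4],[0,0,0]],[[5,0,0],[0,0,0]],[[4,0,0],[0,0,0]],[[4,0,0],[0,0,0]],[[3,0,0],[0,0,0]],[[3,0,0],[0,0,0]],[[3,0,0],[0,0,0]],[[3,0,0],[0,0,0]]]'
python3 - <<'E'
from h import *
p,d=r.grab_frame('side');cv2.imwrite('pics/s2.png',cv2.resize(p[150:320,240:440],None,fx=3.5,fy=3.5))
print(r.observe()['contact_force'],r.observe()['moment'])
E
```

```text
clock: 3.45
tool_pos: [0.4888, 0.1024, 0.07]
ee_rot: [0.745, 0.668, -0.001, -0.001]
contact_force: [-4.1, 0.1, 1.7]
opening: 0.0001
[-4.75437086  1.19820279  1.50749967] [ 0.03330941  0.54009425 -0.01805783]
```

View pics/s2.png

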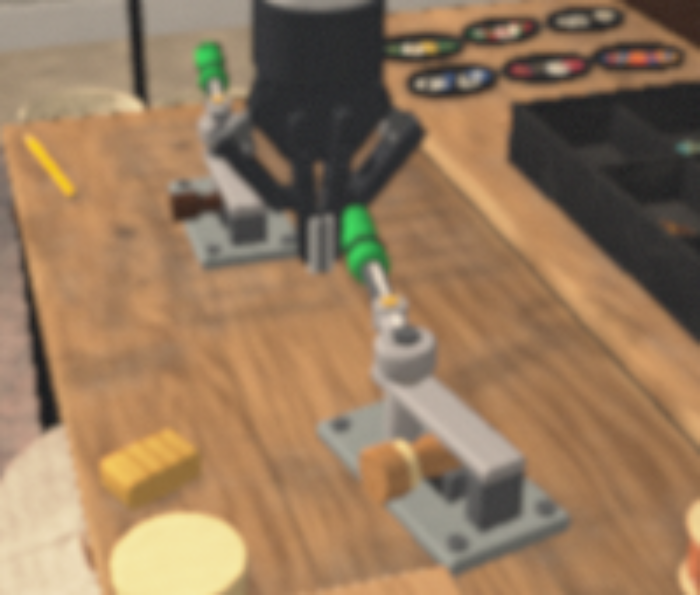

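Contact: about 4.5 N with the handle touching. I'll now follow the arc, turning the tool with the handle and watching for the force to step up.

```bash
python3 -m crank '[[[2.6,0,0],[0,0,-0.02]],[[2.6,0,0],[0,0,-0.02]],[[2.6,0,0],[0,0,-0.02]],[[2.6,0,0],[0,0,-0.02]],[[2.6,0,0],[0,0,-0.02]],[[2.6,0,0],[0,0,-0.02]],[[2.6,0,0],[0,0,-0.02]],[[2.6,-0.3,0],[0,0,-0.02]]]'
python3 -c "
from h import *
o=r.observe();print(o['contact_force'],o['moment'])"
```

```text
clock: 4.3
tool_pos: [0.5102, 0.1019, 0.0701]
ee_rot: [0.796, 0.605, -0.0, 0.0]
contact_force: [-4.1, -0.1, 0.8]
opening: -0.0001
[-4.12497544 -0.14863762  0.75216675] [-0.04782873  0.66596763 -0.11195111]
```

```bash
python3 -m crank '[[[2,-0.3,0],[0,0,-0.015]],[[2,-0.3,0],[0,0,-0.015]],[[2,-0.3,0],[0,0,-0.015]],[[2,-0.3,0],[0,0,-0.015]],[[2,-0.4,0],[0,0,-0.015]],[[2,-0.4,0],[0,0,-0.015]],[[2,-0.4,0],[0,0,-0.015]],[[2,-0.4,0],[0,0,-0.015]]]'
python3 -c "
from h import *
o=r.observe();print(o['contact_force'],o['moment'])"
```

```text
clock: 5.1
tool_pos: [0.526, 0.0992, 0.0701]
ee_rot: [0.831, 0.557, -0.0, -0.0]
contact_force: [-7.4, -0.3, -0.6]
opening: 0.0
[-7.37256001 -0.25756156 -0.60567618] [-0.02554028  1.28060494 -0.1061037 ]
```

```bash
python3 -m crank '[[[1,-0.3,0],[0,0,-0.01]],[[1,-0.3,0],[0,0,-0.01]],[[0.5,-0.2,0],[0,0,-0.01]],[[0.5,-0.2,0],[0,0,0]],[[0.5,-0.2,0],[0,0,0]],[[0.5,0,0],[0,0,0]],[[0,0,0],[0,0,0]],[[0,0,0],[0,0,0]]]'
python3 - <<'E'
from h import *
o=r.observe();print(o['contact_force'],o['moment'])
p,d=r.grab_frame('side');cv2.imwrite('pics/s3.png',cv2.resize(p[180:280,290:400],None,fx=6,fy=6,interpolation=cv2.INTER_CUBIC))
p,d=r.grab_frame('top');cv2.imwrite('pics/t3.png',cv2.resize(p[120:270,280:480],None,fx=4,fy=4,interpolation=cv2.INTER_CUBIC))
E
```

```text
clock: 5.9
tool_pos: [0.5284, 0.099, 0.0697]
ee_rot: [0.839, 0.545, -0.002, -0.002]
contact_force: [-11.0, 1.2, 1.9]
opening: -0.0002
[-10.98016939   1.16695698   1.87836157] [ 0.34049558  1.83514006 -0.09699501]
```

View pics/s3.png

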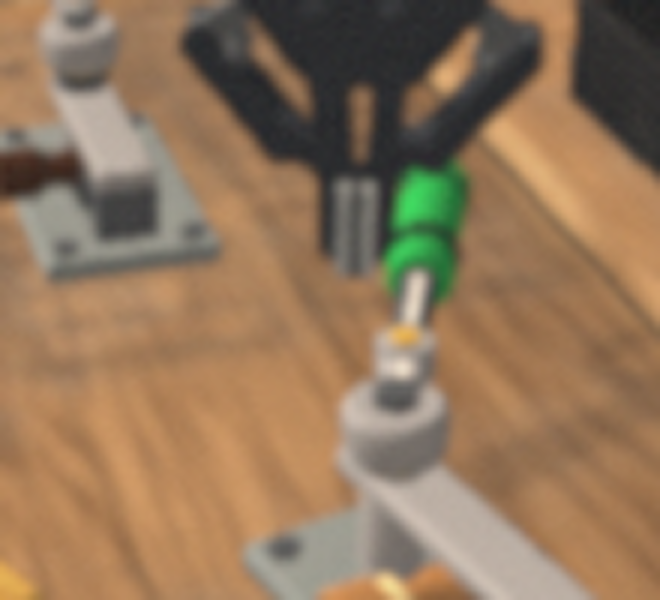

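View pics/t3.png

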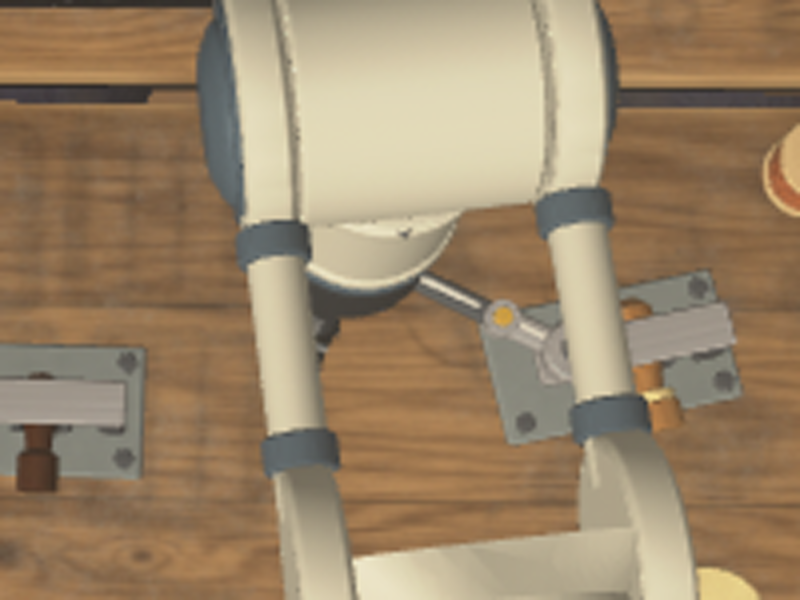

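The white lines on head and handle are still in line, with 11 N at the grip, so the bolt is tight. Next I bend the handle about the pin, 0.2 rad at first.

```bash
python3 -m crank '[[[2.2,-0.5,0],[0,0,-0.025]],[[2.2,-0.5,0],[0,0,-0.025]],[[2.2,-0.6,0],[0,0,-0.025]],[[2.2,-0.6,0],[0,0,-0.025]],[[2.2,-0.6,0],[0,0,-0.025]],[[2.2,-0.7,0],[0,0,-0.025]],[[2.2,-0.7,0],[0,0,-0.025]],[[2.2,-0.7,0],[0,0,-0.025]]]'
cat > m.py <<'E'
from h import *
import sys
o=r.observe();print(o['contact_force'],o['tool_pos'])
p,d=r.grab_frame('top');cv2.imwrite('pics/%s.png'%sys.argv[1],cv2.resize(p[150:230,340:450],None,fx=7,fy=7,interpolation=cv2.INTER_CUBIC))
E
python3 m.py t4
```

```text
clock: 6.8
tool_pos: [0.5458, 0.0943, 0.0696]
ee_rot: [0.889, 0.458, -0.002, -0.002]
contact_force: [-12.6, 2.1, 2.1]
opening: -0.0002
[-12.59022344   2.05943755   2.14368348] [0.54582546 0.09426444 0.06962721]
```

View pics/t4.png

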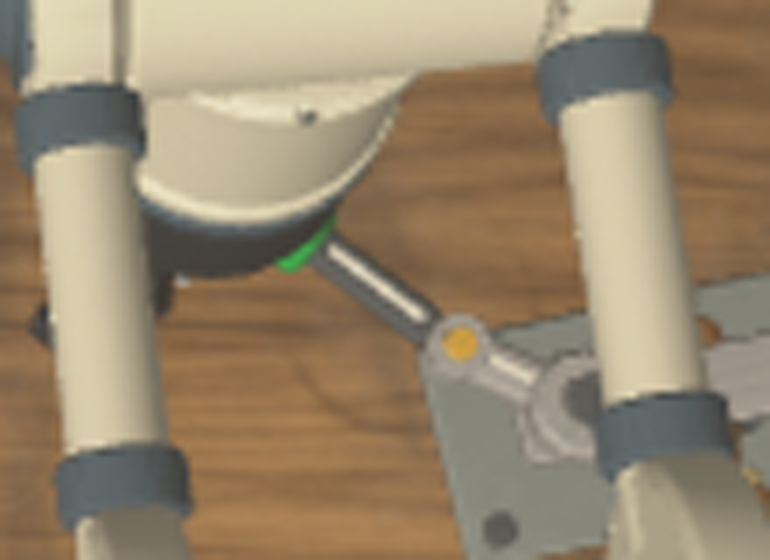

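The pin has hardly moved and the handle line has gone from about 26° to 37°, a bend of roughly 0.2 rad. I'll go 0.1 rad further.

```bash
python3 -m crank '[[[1.4,-0.6,0],[0,0,-0.016]],[[1.4,-0.6,0],[0,0,-0.016]],[[1.4,-0.7,0],[0,0,-0.016]],[[1.4,-0.7,0],[0,0,-0.016]],[[1.4,-0.7,0],[0,0,-0.016]],[[1.4,-0.7,0],[0,0,-0.016]],[[0,0,0],[0,0,0]],[[0,0,0],[0,0,0]]]'
python3 m.py t5
```

```text
clock: 7.65
tool_pos: [0.5543, 0.0903, 0.0696]
ee_rot: [0.91, 0.415, -0.002, -0.002]
contact_force: [-12.2, 3.3, 2.5]
opening: 0.0
[-12.21918501   3.31604318   2.54305094] [0.55430717 0.09033661 0.06963096]
```

View pics/t5.png

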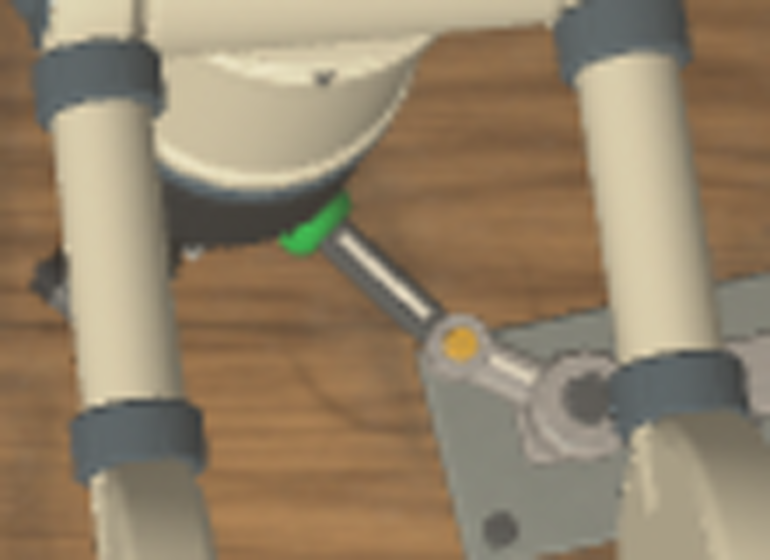

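The handle slope is now about 42°, a bend of about 16-17°. I'll back straight off, then rise and clear the view.

```bash
python3 -m crank '[[[-2,2,0],[0,0,0]],[[-5,4,0],[0,0,0]],[[-8,6,0],[0,0,0]],[[-10,6,0],[0,0,0]],[[-10,6,0],[0,0,0]],[[-10,6,0],[0,0,0]],[[-10,0,10],[0,0,0]],[[-10,0,20],[0,0,0]]]'
python3 -m crank '[[[-5,0,25],[0,0,0]],[[-5,0,25],[0,0,0]],[[-5,0,25],[0,0,0]],[[-15,-20,20],[0,0,0]],[[-15,-35,10],[0,0,0]],[[-15,-35,0],[0,0,0]],[[-15,-40,0],[0,0,0]],[[-10,-40,0],[0,0,0]]]'
python3 -m crank '[[[-10,-40,0],[0,0,0]],[[-10,-40,0],[0,0,0]],[[0,-40,0],[0,0,0]],[[0,-30,0],[0,0,0]],[[0,-10,0],[0,0,0]],[[0,0,0],[0,0,0]],[[0,0,0],[0,0,0]],[[0,0,0],[0,0,0]]]'
python3 - <<'E'
from h import *
p,d=r.grab_frame('top');cv2.imwrite('pics/t6.png',cv2.resize(p[150:240,180:460],None,fx=2.8,fy=2.8,interpolation=cv2.INTER_CUBIC));cv2.imwrite('pics/t6z.png',cv2.resize(p[160:230,350:450],None,fx=8,fy=8,interpolation=cv2.INTER_CUBIC))
for g in green(p): print(g[0],g[1],ray('top',g[0],.066).round(4))
E
```

```text
clock: 8.5
tool_pos: [0.489, 0.1196, 0.0987]
ee_rot: [0.91, 0.415, -0.002, -0.0]
contact_force: [0.5, -0.1, -0.4]
opening: -0.0
clock: 9.3
tool_pos: [0.4048, -0.0514, 0.2056]
ee_rot: [0.91, 0.416, 0.001, 0.0]
contact_force: [0.7, -0.8, 0.4]
opening: -0.0002
clock: 10.1
tool_pos: [0.3863, -0.2095, 0.2054]
ee_rot: [0.909, 0.416, 0.0, -0.0]
contact_force: [0.2, 0.0, -0.3]
opening: 0.0
[372.09809264 169.76294278] [356 154  34  33 367] [0.5744 0.0765 0.066 ]
[190.64367816 204.3908046 ] [186 199  11  12  87] [0.4981 0.4492 0.066 ]
[204.50793651 206.73015873] [196 200  19  14 189] [0.4935 0.4203 0.066 ]
[220.68831169 209.64935065] [217 204   9  12  77] [0.4877 0.3867 0.066 ]
```

View pics/t6.png

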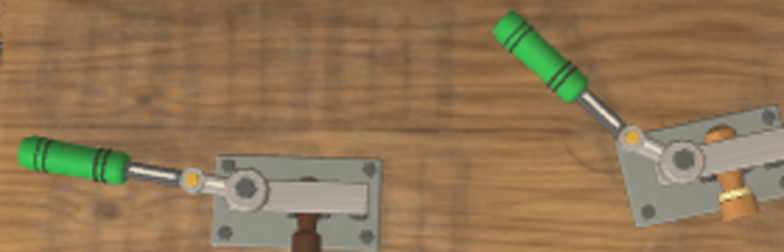

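View pics/t6z.png

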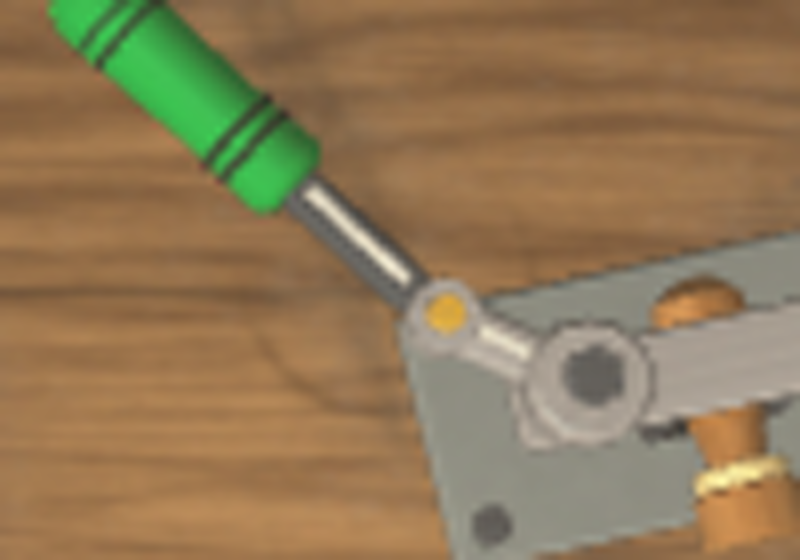

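Run:
```python
from h import *
b=ray('top',(424.1,206.9),.074);pin=ray('top',(405.75,199.1),.068)
g=ray('top',(372.1,169.8),.068);w1=ray('top',(350+312/8,160+188/8),.064);w2=ray('top',(350+405/8,160+280/8),.064)
a=lambda d:np.arctan2(d[0],d[1])
print('head',a(pin-b),'handle',a(g-pin),a(w1-w2),'bend',a(g-pin)-a(pin-b),'r',np.linalg.norm((g-b)[:2]),np.linalg.norm((g-pin)[:2]))
p=cv2.imread('pics/top0.png');h0=a(ray('top',(404.2,204.6),.068)-ray('top',(424.2,207),.074));print('head start',h0)
```

```text
head 0.4426112783927885 handle 0.7310693016594061 0.796473553878481 bend 0.28845802326661757 r 0.12946314527034308 0.09127804294115122
head start 0.1428325895742689
```

```bash
python3 -c "
from rig import r
o=r.observe();print(o['clock'],o['contact_force'],abs(o['dq']).max());print(r.close_job())"
```

```text
10.15 [-0.02788106  0.13803964 -0.40532703] 0.003739690381220015
the job is handed in; nothing more can be done
None
```

I tightened the pale stamp's clamp and tripped its wrench, and the job is handed in at 10.15 s of the 38 s allowed. I pushed the handle clockwise with shut fingers. The force stayed at about 4 N while the bolt turned, then rose to 11 N with the handle still straight. After that I bent the handle about its pin, backed off and moved clear.

**Last checks**
- **Bend:** the top view gave about 0.29 rad (16.5°) between bolt–pin and pin–grip, inside the 15–20° wanted. The handle's white line read higher, at about 0.35 rad (20°), but it is short and less exact. From the tool's path I had expected about 0.30 rad.
- **Bolt:** the head swung about 0.3 rad and now stands about 0.67 rad from the foot plate. That fits the 0.65 stop only if the bolt's zero lies in line with the plate, which I assumed. The better evidence that it is tight is that the handle broke over.
- **Over-tightening:** the force across the grip stayed at about 13 N or less, below the roughly 19 N limit.
- **Dark wrench:** the part of its grip I could match between pictures stayed at the same pixel position.
- **Robot:** it was clear of everything, at rest, with about 0.4 N of contact force at hand-in.

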